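Walk the key rest round to the fence

ROBOT

A 6-joint arm with a two-finger parallel gripper is mounted at the origin on the work surface. World frame = base frame: x ahead of the robot, y to its left, z up, the work surface at z = 0. Lengths are in m, angles in rad, forces in N, time in s.
With the tool pointing down it reaches from about 0.35 to 0.875 m from the base axis. Payload 4.2 kg.
Tool frame: the origin (TCP) lies on the centre line of the jaws, within the pads' length; the fingertips stand 8 mm ahead of it and the grasp point (between the pads) lies 11 mm behind it; z points along the fingers, y is the line along which they close (so a half turn about z gives the same grasp; the last joint's range is limited). The gripper opens to 85 mm and grips with 20 to 120 N. Pads are 22 mm wide; open, the fingers measure 114 mm over their backs; the gripper's body (76 mm by 85 mm) begins 54 mm behind the grasp point. The pads swing forward as they close: fully open they stand 13 mm farther back than shut.
Start: joints at [1.575, 0.385, 0.008, 0, -1.194, -0.259], TCP at [0.158, 0.605, 0.212] pointing down, gripper open.
Joint ranges: [-3.14, 3.14], [-1.21, 2.06], [-1.07, 1.41], [-3.16, 2.05], [-2.99, -0.16], [-3.1, 3.1]. Speed limits (rad/s): [2.79, 2.79, 3.14, 3.14, 3.14, 3.14].

INTERFACE

Orientations are given as a unit quaternion [w, x, y, z].
In Python, from bench import get_state, snapshot, finish_job gives the robot as it stands. The module is installed in compiled form; this text tells all that it offers.
- The arm moves only by the shell command python3 -m jog 'ROWS'. ROWS is JSON, a list that holds one entry, the list of rows, each a list of 5 numbers: the closure in counts, from 0 (fully open) to 255 (shut), then the shift along the tool's x, y, z in units of 30 mm (1.0 is 30 mm), then the turn about the tool's z in units of 6 degrees (1.0 is 6 degrees). A call has 1 to 20 rows; each row shifts and turns the commanded pose from where the row before left it, along the tool's axes as they then stand; what a row does not reach is not made up. A row lasts 1/8 s, in which the tool goes at most 62.5 mm and 10.7 degrees, less where a joint would pass 70% of its speed; a pose out of reach is approached as far as the arm can. A call is refused whole if a number of a shift passes 1 or a number of a turn 1, either way. A call with a gripper value outside its range is refused whole. The fingers move at their own pace and stop on an object; the grip force is fixed at half the most. Time passes only in rows, so rows that do not move let the fingers close. It gives the time, the measured TCP pose, the force, the opening and the grip force at its end, in the units of the state.
- get_state(): the state, without advancing time (a new reading comes with each control period).
- snapshot(name): name is "scene" or "top"; returns a dict with "frame" (480x640x3 uint8, red, green, blue), "z_map" (480x640 float32, m along the optical axis (not along the pixel's ray), 0 where there is no reading), "K" (3x3 intrinsics, pixels), "k1" (the pictures are not rectified: a ray, as slopes to the right and down, at radius r is drawn at 1 + k1 r^2 times it, then the intrinsics apply), "R" (3x3) and "t" (3): a world point X has camera coordinates R X + t. Camera axes: x right, y down, z forward; pixel columns grow to the right and rows downward; lengths in m; the calibration is good to about 2 mm. A picture is of the moment at which its call begins.
- finish_job(): hands the job in; it is judged then, once.
The state is a dict: "time": time; "joint_positions": joint angles; "qd": joint speeds; "joint_efforts": joint torques, N m; "eef_pos": TCP position; "ee_rot": TCP orientation; "wrist_force": force on the tool from outside, world axes, zero at the start; "wrist_torque": the same for the moment, N m; "width": finger opening in m; "finger_force": force on a finger pad.
Only numpy, scipy, OpenCV 4.12 (cv2) and the standard library are available. Lean on these libraries where they do the work, as an engineer would, in place of code of your own. Each camera call takes 0.05 s, during which the arm holds its last target. There are 200 camera calls.

TASK

The heavy stone key rest stands askew on the ledge. Walk it round with fingertip pushes near its corners, at one end or the other as it needs, until one of its long sides (either one) faces the teak fence squarely, letting it come to rest there still at least two finger-widths clear of the fence; then push it straight in until that long side lies flat against the fence, the middle of the rest opposite the notch in the fence. Only push it along the ledge, never lift or tip it, leave the mallet, rod gauge, polishing stone and bronze key where they lie, and finish with the hand clear.

Things in the scene. Friction and masses are not known exactly. Their poses are not given: they have to be found in the camera images.
- block: The key rest: a rectangular grey tuff-stone block, 95 mm (its x) by 150 mm (its y) and 42 mm high, 0.75 to 1.15 kg, loose; two teak strips lie across its top, up to 48 mm above the ledge. Origin: centre of its underside; x is square to the long sides, y runs along them, z up. Pushed square to a long side 60 mm from its middle, the middle travels about 115 mm per radian of turn.
- fence: Straight teak fence fixed to the ledge beyond the block as seen from the robot: 30 mm thick (x), 300 mm long (y), 42 mm high, with a 24 mm wide, 16 mm deep notch in the middle of its top edge. Origin: centre of its underside; its x points away from the block side, its y along the fence. Its place and angle change between starts.
- notch (a point): Point at the foot of the fence's front face (the face towards the robot and block), in the middle of its length, right below the notch; axes as the fence. With the block flat against the fence and centred, the block's origin lies 47.5 mm from it along -x.
- mallet: Bystander: wooden mallet lying left of the work, 215 mm long (along its x), 18 mm thick handle, cylindrical head 40 mm thick and 70 mm wide centred 55 mm along +x from the origin. Origin: on the ledge under the handle.
- gauge: Bystander: brass rod gauge, an 8 mm square bar 160 mm long (along its x) with a 30 mm crosspiece near one end, lying left of the work. Origin: underside, middle of the bar.
- polisher: Bystander: rounded jade-green polishing stone, 75 x 45 x 24 mm, lying right of the work. Origin: centre of its underside.
- key: Bystander: flat bronze gamelan key, 140 x 42 x 10 mm, lying right of the work. Origin: centre of its underside.
There are look-alikes about, which are no part of the job. What is shaped like the block but blue or purple is not meant.

How it is judged:
On the way:
1. the block stands at rest with a long side facing the fence, still clear of it (angle between the x axis of block and the x axis of notch, either way round below 0.16 rad and x of block in the frame of notch below -0.0625 m and linear speed of block below 0.01 m/s and angular speed of block below 0.05 rad/s), for 0.2 s.
At the end, for the whole second after the job is handed in: At rest flat on the ledge, a long side against the fence (within 4 mm of touching, parallel within 2.5 degrees), middle within 15 mm of the notch. Before that it rested 0.2 s within 9 degrees of square, at least 15 mm clear of the fence (angle between the x axis of block and the x axis of notch, either way round below 0.045 rad and x of block in the frame of notch between -0.0515 and -0.043 m and y of block in the frame of notch between -0.015 and 0.015 m and height (world z) of block below 0.004 m and angle between block's own z axis and vertical below 0.04 rad and linear speed of block below 0.01 m/s and angular speed of block below 0.05 rad/s).
It fails at once if the block is lifted or tipped (height (world z) of block above 0.008 m or angle between block's own z axis and vertical above 0.1 rad).
It fails at once if the mallet is disturbed (moved over 15 mm) (distance of mallet from where it was at the start of the episode above 0.015 m).
It fails at once if the brass rod gauge is disturbed (moved over 15 mm) (distance of gauge from where it was at the start of the episode above 0.015 m).
It fails at once if the polishing stone is disturbed (moved over 15 mm) (distance of polisher from where it was at the start of the episode above 0.015 m).
It fails at once if the bronze key is disturbed (moved over 15 mm) (distance of key from where it was at the start of the episode above 0.015 m).
It also fails if it takes over 72 s, if anything falls off the work surface, if the arm or the gripper's body presses on something with over 40 N, if the wrist force passes 120 N, or if a joint passes its speed limit or range.

## Working session

There is one attempt and no reset: what is moved stays moved. The work goes in short steps, Python scripts to look and compute and a shell command to move; the robot and the scene stay as the last step left them, time stands still between calls to the robot, and variables do not carry over. Pictures are saved under pics/ and viewed, at most 10 in all, crops included, and the job is handed in when it is done.

```bash
mkdir -p pics
cat > h.py <<'E'
import numpy as np, cv2
from bench import get_state, snapshot, finish_job
def world(s,u,v,z=None):
    K,R,t,k1=s["K"],np.array(s["R"]),np.array(s["t"]),s["k1"]
    p=cv2.undistortPoints(np.array([[[u,v]]],float),np.array(K,float),np.array([k1,0,0,0.]))[0,0]
    d=np.array([p[0],p[1],1.])
    if z is None:
        return R.T@(d*s["z_map"][int(round(v)),int(round(u))]-t)
    o=-R.T@t; w=R.T@d
    return o+w*(z-o[2])/w[2]
def save(s,n): cv2.imwrite(f"pics/{n}.png",s["frame"][:,:,::-1])
E
python3 - <<'E'
from h import *
for n in("top","scene"):
    s=snapshot(n);save(s,n+"0");print(n,s["k1"],-np.array(s["R"]).T@s["t"])
st=get_state();print(st["eef_pos"],st["ee_rot"],st["time"])
E
```

```text
top 0.012859039461500044 [0.49498711 0.0185497  1.25618855]
scene -0.006789293932599218 [1.12271076 0.15208935 0.93373038]
[0.1573746  0.60431497 0.21073376] [ 9.57086502e-04  9.91884146e-01 -1.27141331e-01 -8.46082393e-05] 0.1
```

View pics/top0.png

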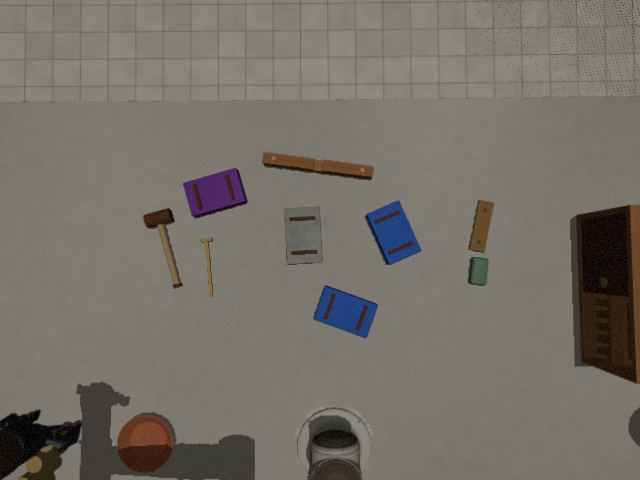

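View pics/scene0.png

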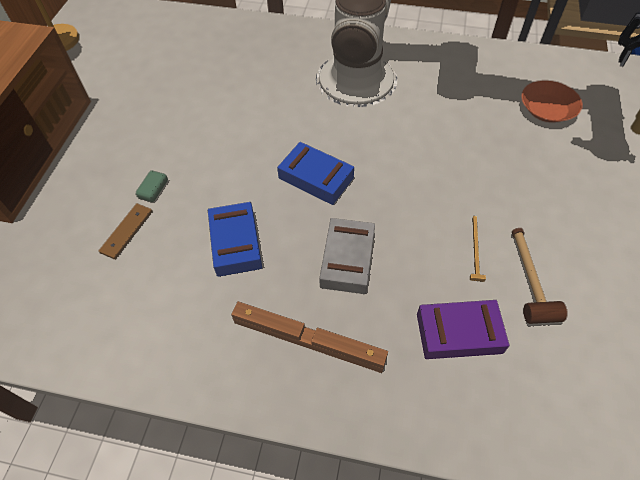

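Top view: the grey block at (303,235) is the only grey one, so it fits. The blue blocks (392,232) and (345,311) and the purple one (215,192) are decoys. The fence is at (318,165) with its notch near (319,165). Next is one enlarged crop to confirm this and read the corners.

Run:
```python
from h import *
s=snapshot("top");c=s["frame"][140:280,250:400,::-1]
cv2.imwrite("pics/crop0.png",cv2.resize(c,None,fx=4,fy=4,interpolation=cv2.INTER_CUBIC)[:600,:800])
np.save("top0.npy",s,allow_pickle=True)
```

```text
(no output)
```

View pics/crop0.png

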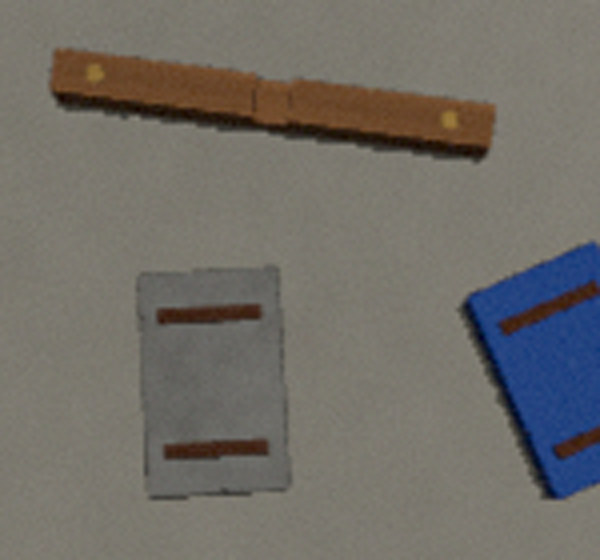

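The crop confirms the grey block, with top corners (137,272), (278,266), (290,488) and (148,497). The fence's front edge runs from (53,95) to (488,150). I'll measure poses from the z-map.

```bash
cat >> h.py <<'E'
def cloud(s):
    h,w=s["z_map"].shape
    uv=np.stack(np.meshgrid(np.arange(w),np.arange(h)),-1).reshape(-1,1,2).astype(float)
    p=cv2.undistortPoints(uv,np.array(s["K"],float),np.array([s["k1"],0,0,0.]))[:,0]
    d=s["z_map"].reshape(-1,1)
    return ((np.c_[p,np.ones(len(p))]*d-np.array(s["t"]))@np.array(s["R"])).reshape(h,w,3)
def rects(s):
    P=cloud(s);m=((P[...,2]>.030)&(P[...,2]<.056)&(s["z_map"]>0)&(P[...,0]>.3)&(abs(P[...,1])<.5)).astype(np.uint8)
    n,l,st,c=cv2.connectedComponentsWithStats(m)
    out=[]
    for i in range(1,n):
        if st[i,4]<300: continue
        q=P[l==i]; (cx,cy),(a,b),th=cv2.minAreaRect(q[:,:2].astype(np.float32))
        bx=cv2.boxPoints(((cx,cy),(a,b),th)); e=[bx[1]-bx[0],bx[2]-bx[1]]; e=max(e,key=np.linalg.norm)
        out.append(dict(c=np.array([cx,cy]),size=sorted((a,b)),long=np.arctan2(e[1],e[0])%np.pi,z=np.median(q[:,2]),rgb=s["frame"][l==i].mean(0),pix=c[i]))
    return out
E
python3 - <<'E'
from h import *
s=np.load("top0.npy",allow_pickle=True).item()
np.set_printoptions(precision=4,suppress=True)
for r in rects(s): print(r["c"],np.round(r["size"],4),"long deg",np.degrees(r["long"]).round(2),r["z"].round(4),r["rgb"].round(),r["pix"].round())
o=(250,140)
for n,p in dict(bA=(137,272),bB=(278,266),bC=(290,488),bD=(148,497),fBL=(55,50),fBR=(495,104),fFR=(488,150),fFL=(53,95)).items():
    print(n,world(s,o[0]+(p[0]-1.5)/4,o[1]+(p[1]-1.5)/4,.042)[:2])
# bystanders
for n,p in dict(gauge=(207,240),mallet=(165,225)).items(): print(n,world(s,*p,.01))
E
```

```text
[0.7671 0.1162] [0.0314 0.1395] long deg 81.66 0.0427 [102.  69.  41.] [288. 161.]
[ 0.7444 -0.0421] [0.0308 0.1405] long deg 82.26 0.0428 [104.  70.  42.] [347. 168.]
[0.6839 0.3167] [0.0965 0.1507] long deg 105.47 0.0431 [75. 38. 90.] [214. 192.]
[ 0.5705 -0.1643] [0.0957 0.1501] long deg 23.42 0.0434 [ 37.  62. 115.] [393. 232.]
[0.565  0.0782] [0.0951 0.15  ] long deg 2.65 0.0434 [99. 95. 90.] [303. 235.]
[0.6162 0.4695] [0.037  0.0683] long deg 104.47 0.0381 [57. 33. 20.] [158. 217.]
[ 0.3601 -0.0334] [0.095  0.1501] long deg 69.63 0.0434 [ 37.  62. 115.] [345. 311.]
bA [0.6388 0.1281]
bB [0.6419 0.0336]
bC [0.4933 0.0269]
bD [0.4882 0.1216]
fBL [0.7894 0.1825]
fBR [ 0.7497 -0.1131]
fFR [ 0.7187 -0.108 ]
fFL [0.7589 0.1839]
gauge [0.5554 0.3424 0.01  ]
mallet [0.5978 0.4578 0.01  ]
```

```bash
python3 -m jog '[[[255,0,0,0,-1],[255,0,0,0,-1],[255,0,0,0,-0.43],[255,0.75,1,0,0],[255,0.75,1,0,0],[255,0.75,1,0,0],[255,0.75,1,0,0],[255,0.75,1,0,0],[255,0.75,1,0,0],[255,0.75,1,0,0],[255,0.75,1,0,0],[255,0.75,1,0,0],[255,0.75,1,0,0],[255,0.75,1,0,0],[255,0.75,1,0,0],[255,0.75,1,0,0],[255,0.75,1,0,0],[255,0.75,1,0,0],[255,0.75,1,0,0],[255,0.75,1,0,0]]]'
```

```text
time: 2.65
eef_pos: [0.5403, 0.0936, 0.2114]
ee_rot: [0.0, 1.0, -0.0, -0.0]
wrist_force: [-0.2, 0.9, 0.2]
width: 0.0001
finger_force: 0.0
```

```bash
python3 -m jog '[[[255,0.8,1,0,0],[255,0.8,1,0,0],[255,0.8,1,0,0],[255,0.75,1,0,0],[255,0,0.1,1,0],[255,0,0,1,0],[255,0,0,1,0],[255,0,0,1,0],[255,0,0,1,0],[255,0,0,1,0],[255,0,0,0,0],[255,0,0,0,0]]]'
```

```text
time: 4.15
eef_pos: [0.6352, -0.0283, 0.0327]
ee_rot: [0.0, 1.0, 0.0, 0.001]
wrist_force: [0.4, 0.3, 1.0]
width: -0.0002
finger_force: 0.0
```

```bash
python3 -m jog '[[[255,0,-0.6,0,0],[255,0,-0.4,0,0],[255,0,-0.3,0,0],[255,0,-0.3,0,0],[255,0,-0.3,0,0],[255,0,-0.3,0,0],[255,0,-0.3,0,0],[255,0,-0.3,0,0],[255,0,-0.3,0,0],[255,0,-0.3,0,0],[255,0,0,0,0],[255,0,0.8,0,0],[255,0,1,0,0],[255,0,1,-1,0],[255,0,0,-1,0]]]'
cat > look.py <<'E'
from h import *
np.set_printoptions(precision=4,suppress=True)
n=np.array([np.cos(np.radians(-8.1)),np.sin(np.radians(-8.1))]);l=np.array([-n[1],n[0]]);N=np.array([.7409,.0391])
s=snapshot("top")
for r in rects(s):
    g=r["rgb"]
    if g.max()-g.min()<25 and r["size"][1]<.17 and r["size"][0]>.08:
        d=r["c"]-N; u=np.array([np.cos(r["long"]),np.sin(r["long"])]);v=np.array([-u[1],u[0]])
        print("c",r["c"],"size",np.round(r["size"],4),"long",np.degrees(r["long"]).round(2),"fence frame",d@n,d@l,"err deg",np.degrees(r["long"]).round(2)-81.9)
        print("corners",[(r["c"]+a*.075*u+b*.0475*v).round(3).tolist() for a in(1,-1) for b in (1,-1)])
print(get_state()["eef_pos"],get_state()["time"])
E
python3 look.py
```

```text
time: 6.02
eef_pos: [0.6334, -0.0141, 0.0919]
ee_rot: [0.0, 1.0, -0.002, -0.001]
wrist_force: [0.5, 0.1, 0.8]
width: -0.0003
finger_force: 0.0
c [0.5519 0.0772] size [0.0946 0.1237] long 2.84 fence frame -0.19248235887044937 0.011130612690589087 err deg -79.060005
corners [[0.624, 0.128], [0.629, 0.034], [0.475, 0.121], [0.479, 0.026]]
[ 0.6366 -0.0132  0.0971] 6.075
```

Run:
```python
from h import *
s=snapshot("scene");save(s,"scene1")
```

```text
(no output)
```

View pics/scene1.png

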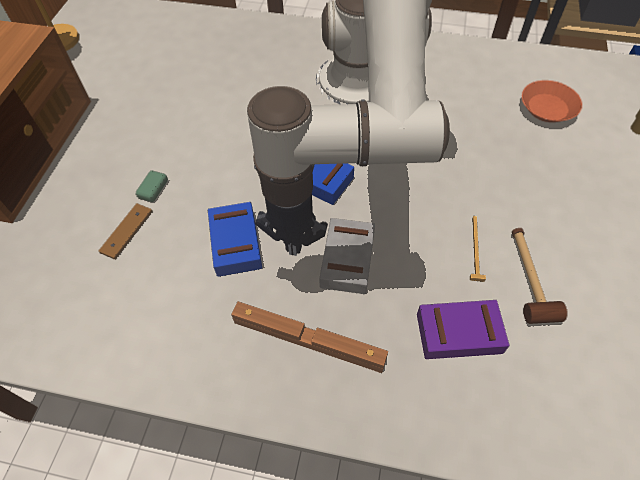

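The block at (347,255) has not turned and the hand is at (290,235). I'll repeat the push in short calls, checking force and position.

```bash
python3 -m jog '[[[255,0,0,1,0],[255,0,0,1,0],[255,0,-0.3,0,0],[255,0,-0.3,0,0],[255,0,-0.3,0,0]]]'; python3 -m jog '[[[255,0,-0.3,0,0],[255,0,-0.3,0,0]]]';python3 -m jog '[[[255,0,-0.3,0,0],[255,0,-0.3,0,0]]]'; python3 -m jog '[[[255,0,0,0,0]]]'
```

```text
time: 6.75
eef_pos: [0.6353, 0.0176, 0.0332]
ee_rot: [-0.0, 1.0, 0.0, 0.001]
wrist_force: [0.4, 1.0, 0.1]
width: 0.0001
finger_force: 0.0
time: 7.0
eef_pos: [0.6345, 0.0356, 0.0323]
ee_rot: [-0.0, 1.0, 0.0, 0.0]
wrist_force: [-0.2, -0.1, -0.1]
width: -0.0
finger_force: 0.0
time: 7.25
eef_pos: [0.6343, 0.0533, 0.0318]
ee_rot: [-0.0, 1.0, -0.0, 0.0]
wrist_force: [-0.4, -1.2, -0.3]
width: -0.0
finger_force: 0.0
time: 7.38
eef_pos: [0.6343, 0.0534, 0.0317]
ee_rot: [0.0, 1.0, 0.0, -0.0]
wrist_force: [0.2, -0.1, 0.3]
width: 0.0002
finger_force: 0.0
```

Run:
```python
from h import *
np.set_printoptions(precision=4,suppress=True)
s=snapshot("scene");cv2.imwrite("pics/scene2.png",cv2.resize(s["frame"][180:320,220:420,::-1],None,fx=4,fy=4))
for r in rects(s): print(r["c"],np.round(r["size"],4),np.degrees(r["long"]).round(2),r["z"],r["rgb"].round(),r["pix"].round())
```

```text
[ 0.3572 -0.0958] [0.0525 0.1071] 13.06 0.04207255765926261 [ 59.  77. 142.] [291. 164.]
[ 0.5743 -0.1626] [0.0953 0.1524] 23.34 0.04202645214210677 [ 60.  80. 151.] [233. 236.]
[0.5685 0.0798] [0.0949 0.152 ] 2.43 0.04210742445878694 [99. 93. 90.] [356. 258.]
[ 0.7476 -0.0417] [0.0317 0.1387] 81.94 0.04160105457828895 [146. 101.  70.] [268. 320.]
[0.6864 0.3187] [0.0976 0.1511] 105.7 0.042283523841583966 [105.  59. 126.] [463. 327.]
[0.6213 0.4716] [0.0364 0.0655] 105.64 0.037491706117285716 [89. 57. 43.] [545. 310.]
[0.7701 0.1189] [0.032  0.1378] 81.45 0.04179826255261338 [146. 100.  69.] [350. 347.]
```

View pics/scene2.png

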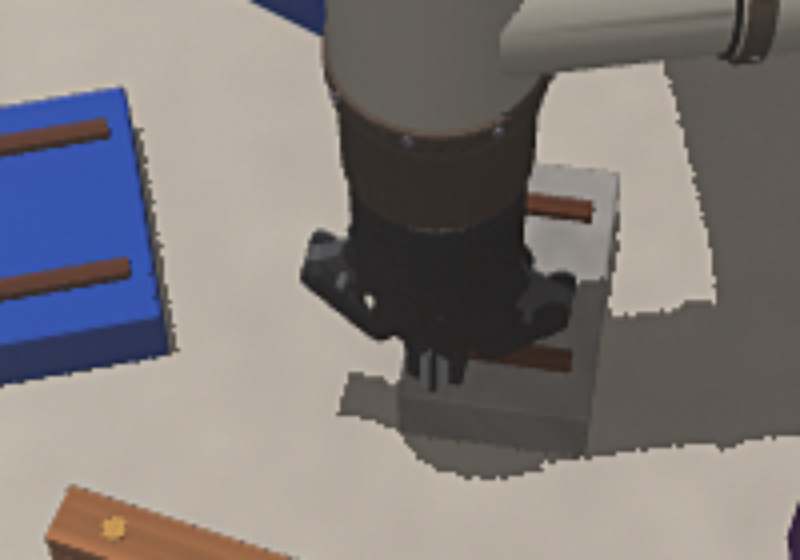

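Run:
```python
from h import *
np.set_printoptions(precision=4,suppress=True)
s=snapshot("scene");P=cloud(s)
m=(abs(P[...,0]-.634)<.06)&(abs(P[...,1]-.053)<.05)&(s["frame"].max(2)<80)
for u in range(316,342,4):
  for v in range(262,282,4): print(u,v,P[v,u],s["frame"][v,u])
print(get_state()["eef_pos"],get_state()["joint_positions"])
```

```text
316 262 [0.6453 0.0318 0.1047] [41 39 38]
316 266 [ 0.5945  0.0186 -0.    ] [186 177 164]
316 270 [ 0.6031  0.0204 -0.0014] [179 170 159]
316 274 [0.6133 0.0227 0.0002] [190 180 167]
316 278 [0.6238 0.025  0.0027] [94 89 84]
320 262 [0.652  0.041  0.1189] [41 39 39]
320 266 [0.5934 0.0269 0.001 ] [147 141 133]
320 270 [0.6024 0.0288 0.0003] [161 153 142]
320 274 [0.6323 0.0357 0.0379] [76 72 69]
320 278 [0.6425 0.0379 0.0405] [76 74 72]
324 262 [0.6521 0.0485 0.1215] [40 38 37]
324 266 [0.6476 0.0474 0.0992] [41 39 38]
324 270 [0.6424 0.0462 0.0749] [44 43 42]
324 274 [0.6335 0.044  0.0429] [51 48 48]
324 278 [0.6415 0.0457 0.0414] [78 75 73]
328 262 [0.6339 0.0522 0.0928] [38 35 35]
328 266 [0.6409 0.0537 0.09  ] [41 38 37]
328 270 [0.6457 0.0546 0.0834] [31 29 28]
328 274 [0.6443 0.0543 0.0655] [32 29 27]
328 278 [0.6394 0.0533 0.0405] [76 73 70]
332 262 [0.6508 0.0631 0.1243] [39 37 36]
332 266 [0.6456 0.0622 0.1008] [40 38 38]
332 270 [0.6403 0.0613 0.0764] [38 37 36]
332 274 [0.6427 0.0618 0.0653] [37 35 34]
332 278 [0.6394 0.0613 0.0434] [81 76 75]
336 262 [0.6514 0.0706 0.1277] [38 37 36]
336 266 [0.6417 0.0691 0.0965] [41 39 38]
336 270 [0.6305 0.0673 0.0617] [56 55 54]
336 274 [0.6283 0.0671 0.042 ] [82 80 77]
336 278 [0.6388 0.0691 0.0452] [80 76 74]
340 262 [0.6373 0.0757 0.1061] [39 37 36]
340 266 [0.6476 0.0776 0.1095] [37 36 35]
340 270 [0.6193 0.0734 0.0447] [73 67 62]
340 274 [0.6262 0.0748 0.0412] [78 75 73]
340 278 [0.6352 0.0765 0.0414] [79 75 73]
[0.6342 0.0527 0.0316] [ 0.3367  0.5732 -0.1729  0.     -0.825   1.2339]
```

The fingertips are really about 60 mm up, hovering over the block top, while the state reads z = 0.032. So the tool height needs checking against the camera. I'll back off, lower in small steps watching the force, and measure the tip.

```bash
python3 -m jog '[[[255,0,0.8,0,0],[255,0,0.9,0,0],[255,0,0.4,0,0],[255,0,0,0.4,0],[255,0,0,0.4,0],[255,0,0,0,0],[255,0,0,0,0]]]'
cat > tip.py <<'E'
from h import *
np.set_printoptions(precision=4,suppress=True)
e=np.array(get_state()["eef_pos"]);s=snapshot("scene");P=cloud(s)
m=(abs(P[...,0]-e[0])<.022)&(abs(P[...,1]-e[1])<.020)&(P[...,2]>.004)&(P[...,2]<.2)&(s["frame"].max(2)<75)&(s["z_map"]>0)
z=np.sort(P[m][:,2]);print(m.sum(),z[:12],e)
E
python3 tip.py
```

```text
time: 8.35
eef_pos: [0.6344, -0.0097, 0.0074]
ee_rot: [0.0, 1.0, 0.0, -0.0]
wrist_force: [0.7, -0.3, -0.5]
width: -0.0
finger_force: 0.0
340 [0.0328 0.0337 0.0339 0.0345 0.0349 0.0351 0.0351 0.0352 0.0353 0.0357
 0.0365 0.0374] [ 0.6344 -0.0097  0.0074]
```

```bash
python3 -m jog '[[[255,0,0,0.3,0],[255,0,0,0.2,0],[255,0,0,0,0]]]'; python3 tip.py
```

```text
time: 8.78
eef_pos: [0.6337, -0.0105, -0.0082]
ee_rot: [0.0, 1.0, -0.0, -0.001]
wrist_force: [-0.4, 0.2, -0.1]
width: -0.0002
finger_force: 0.0
317 [0.0158 0.0165 0.0169 0.017  0.017  0.0186 0.0202 0.0205 0.0214 0.0215
 0.0222 0.0227] [ 0.6337 -0.0105 -0.0082]
```

```bash
python3 -m jog '[[[255,0,-0.5,0,0],[255,0,-0.3,0,0],[255,0,-0.3,0,0],[255,0,-0.3,0,0]]]'; python3 -m jog '[[[255,0,-0.3,0,0],[255,0,-0.3,0,0],[255,0,-0.3,0,0],[255,0,-0.3,0,0]]]'; python3 -m jog '[[[255,0,0.7,0,0],[255,0,1,-0.3,0],[255,0,1,-1,0],[255,0,1,-1,0],[255,0,0,0,0]]]'; python3 look.py
```

```text
time: 9.32
eef_pos: [0.6351, 0.0321, -0.007]
ee_rot: [0.0, 1.0, 0.0, 0.001]
wrist_force: [2.2, -2.9, -1.0]
width: 0.0005
finger_force: 1.8
time: 9.82
eef_pos: [0.6343, 0.068, -0.0071]
ee_rot: [0.0, 1.0, -0.0, -0.0]
wrist_force: [1.9, -3.1, 1.4]
width: 0.0002
finger_force: 2.2
time: 10.45
eef_pos: [0.635, -0.0455, 0.0641]
ee_rot: [-0.001, 1.0, -0.002, 0.002]
wrist_force: [0.8, 0.3, 0.0]
width: -0.0001
finger_force: 0.0
[ 0.6339 -0.0445  0.0624] 10.5
```

```bash
sed -i 's/^s=snapshot("top")/import sys\ncam=sys.argv[1] if len(sys.argv)>1 else "top"\ns=snapshot(cam)\nif cam=="scene": N=N+[.003,.0016]/; s/r\["size"\]\[0\]>.08/r["size"][0]>.05/' look.py; python3 look.py; python3 look.py scene
```

```text
[ 0.6332 -0.0438  0.0613] 10.55
c [0.5561 0.1032] size [0.0956 0.1529] long 23.75 fence frame -0.19477470802759794 0.03540793759620707 err deg -58.15
corners [[0.606, 0.177], [0.644, 0.09], [0.468, 0.116], [0.507, 0.03]]
[ 0.633  -0.0434  0.0606] 10.6
```

```bash
python3 -m jog '[[[255,-0.79,-0.91,0,0],[255,-0.79,-0.91,0,0],[255,-0.79,-0.91,0,0],[255,-0.79,-0.91,0,0],[255,-0.79,-0.91,0,0],[255,-0.79,-0.91,0,0],[255,-0.79,-0.91,0,0],[255,0,0,0.6,-1],[255,0,0,0.6,-1],[255,0,0,0.6,-1],[255,0,0,0.5,-1],[255,0,0,0,0],[255,0,0,0,0]]]'; python3 tip.py
```

```text
time: 12.22
eef_pos: [0.4682, 0.1481, -0.0074]
ee_rot: [0.0, 0.978, 0.207, -0.0]
wrist_force: [0.2, 0.1, -1.0]
width: -0.0004
finger_force: 0.0
384 [0.0137 0.0146 0.0181 0.0208 0.021  0.0214 0.0218 0.0223 0.0224 0.0225
 0.0228 0.0229] [ 0.4682  0.1481 -0.0074]
```

```bash
python3 -m jog '[[[255,0,0.3,0,0],[255,0,0.2,0,0],[255,0,0.26,0,-0.5],[255,0,0.26,0,-0.5],[255,0,0.26,0,-0.5],[255,0,0.26,0,-0.5],[255,0,0.26,0,-0.5],[255,0,0.26,0,-0.5],[255,0,0.26,0,-0.5],[255,0,0.26,0,-0.5]]]'; python3 -m jog '[[[255,0,-0.5,0,0],[255,0,-1,0,0],[255,0,-0.5,0,0]]]'; python3 look.py; python3 look.py scene
```

```text
time: 13.52
eef_pos: [0.5055, 0.0811, -0.0077]
ee_rot: [-0.001, 0.914, 0.406, -0.004]
wrist_force: [-9.3, 2.0, 6.8]
width: -0.0003
finger_force: 4.3
time: 13.9
eef_pos: [0.4642, 0.1241, -0.0071]
ee_rot: [-0.0, 0.914, 0.407, 0.0]
wrist_force: [0.7, 0.5, -1.1]
width: -0.0004
finger_force: 0.0
c [0.5898 0.0834] size [0.0951 0.1501] long 48.13 fence frame -0.15585949300088897 0.02258527736355693 err deg -33.77
corners [[0.604, 0.171], [0.675, 0.108], [0.504, 0.059], [0.575, -0.004]]
[ 0.4634  0.1245 -0.007 ] 13.95
c [0.5925 0.0849] size [0.0964 0.1524] long 47.98 fence frame -0.15609832339476912 0.02241068965541666 err deg -33.920002
corners [[0.607, 0.172], [0.678, 0.109], [0.507, 0.061], [0.578, -0.003]]
[ 0.4642  0.1242 -0.007 ] 14.0
```

```bash
python3 -m jog '[[[255,-0.22,0.9,0,0],[255,0,0.65,0,0],[255,0,0.3,0,0],[255,0,0.28,0,-0.5],[255,0,0.28,0,-0.5],[255,0,0.28,0,-0.5],[255,0,0.28,0,-0.5],[255,0,0.28,0,-0.5],[255,0,0.28,0,-0.5],[255,0,0.28,0,-0.5],[255,0,0.28,0,-0.5],[255,0,0.28,0,-0.5],[255,0,0.28,0,-0.5]]]'; python3 -m jog '[[[255,0,-0.5,0,0],[255,0,-1,0,0],[255,0,-0.7,0,0],[255,0,0,0,0]]]'; python3 look.py; python3 look.py scene
```

```text
time: 15.62
eef_pos: [0.5698, 0.0395, -0.0083]
ee_rot: [-0.002, 0.777, 0.629, -0.005]
wrist_force: [-7.5, -2.2, 4.4]
width: -0.0003
finger_force: 3.6
time: 16.12
eef_pos: [0.5086, 0.0557, -0.007]
ee_rot: [-0.0, 0.777, 0.63, -0.0]
wrist_force: [-0.4, 0.9, 0.3]
width: -0.0001
finger_force: 0.0
c [0.6412 0.0866] size [0.0953 0.1502] long 78.76 fence frame -0.10543543865366048 0.03294450251757316 err deg -3.1399994
corners [[0.609, 0.169], [0.702, 0.151], [0.58, 0.022], [0.673, 0.004]]
[ 0.5102  0.0559 -0.0068] 16.175
c [0.644  0.0886] size [0.0971 0.1496] long 79.24 fence frame -0.10563554084306481 0.03334046066368229 err deg -2.6600037
corners [[0.611, 0.171], [0.705, 0.153], [0.583, 0.024], [0.677, 0.006]]
[ 0.511   0.0559 -0.0068] 16.225
```

```bash
python3 -m jog '[[[255,0,0,-1,-0.67],[255,0,0,-1,0],[255,0.98,0.85,0,0],[255,0.98,0.85,0,0],[255,0.98,0.85,0,0],[255,0.98,0.85,0,0],[255,0.98,0.85,0,0],[255,0,0,0,0],[255,0,0,1,0],[255,0,0,1,0],[255,0,0,0,0]]]'; python3 look.py scene
```

```text
time: 17.6
eef_pos: [0.6548, 0.1815, -0.0101]
ee_rot: [-0.001, 0.755, 0.656, -0.003]
wrist_force: [0.0, 0.2, 0.3]
width: 0.0001
finger_force: 0.0
c [0.6439 0.0883] size [0.0978 0.1501] long 79.32 fence frame -0.10572984056055884 0.03298482552799041 err deg -2.5800018
corners [[0.611, 0.171], [0.704, 0.153], [0.583, 0.023], [0.677, 0.006]]
[ 0.6564  0.1822 -0.008 ] 17.65
```

```bash
python3 -m jog '[[[255,-0.2,0,0,0],[255,-0.2,0,0,0],[255,-0.2,0,0,0],[255,-0.2,0,0,0],[255,-0.2,0,0,0],[255,-0.2,0,0,0],[255,-0.2,0,0,0],[255,-0.03,0,0,0],[255,0,0,0,0]]]'; python3 -m jog '[[[255,0.5,0,0,0],[255,0.5,0,-1,0],[255,0,-0.5,-1,0],[255,0,-1,0,0],[255,0,-1,0,0],[255,0,-1,0,0],[255,0,0,0,0]]]'; python3 look.py; python3 look.py scene
```

```text
time: 18.77
eef_pos: [0.6528, 0.1422, -0.0055]
ee_rot: [0.001, 0.755, 0.656, 0.003]
wrist_force: [1.2, 5.1, 0.6]
width: -0.0001
finger_force: 2.6
time: 19.65
eef_pos: [0.5492, 0.1849, 0.0531]
ee_rot: [-0.0, 0.754, 0.657, -0.001]
wrist_force: [-0.1, -0.3, 0.0]
width: 0.0005
finger_force: 0.0
c [0.6384 0.056 ] size [0.0957 0.1495] long 79.53 fence frame -0.10388934043961323 0.0023169319969491946 err deg -2.3700027
corners [[0.605, 0.138], [0.699, 0.121], [0.578, -0.009], [0.671, -0.026]]
[0.5508 0.1852 0.0532] 19.7
c [0.6415 0.0579] size [0.0976 0.1498] long 79.78 fence frame -0.103750338491223 0.0025705569651297156 err deg -2.1200027
corners [[0.608, 0.14], [0.702, 0.123], [0.581, -0.008], [0.675, -0.024]]
[0.5516 0.1853 0.0532] 19.75
```

```bash
python3 -m jog '[[[255,-0.95,0.2,0,0],[255,-0.95,0.2,0,0],[255,-0.95,0.2,0,0],[255,-1,0.17,0,0],[255,0,0,1,0],[255,0,0,1,0],[255,0,0,0,0],[255,0,0,0,0]]]'; python3 -m jog '[[[255,0,0.4,0,0],[255,0,0.22,0,0],[255,0,0.2,0,0],[255,0,0.2,0,0],[255,0,0.2,0,0],[255,0,0.2,0,0],[255,0,0.2,0,0],[255,0,0.2,0,0],[255,0,0,0,0]]]'; python3 look.py scene
```

```text
time: 20.75
eef_pos: [0.5593, 0.0675, -0.0066]
ee_rot: [0.0, 0.755, 0.656, 0.001]
wrist_force: [0.8, 0.0, 0.8]
width: 0.0003
finger_force: 0.0
time: 21.88
eef_pos: [0.608, 0.0585, -0.0071]
ee_rot: [-0.002, 0.755, 0.656, -0.004]
wrist_force: [-9.3, -0.6, 7.5]
width: -0.0001
finger_force: 4.9
c [0.6608 0.0549] size [0.116  0.1504] long 81.87 fence frame -0.08430023056983356 0.00238011347486595 err deg -0.02999878
corners [[0.624, 0.136], [0.718, 0.122], [0.603, -0.013], [0.697, -0.026]]
[ 0.608   0.0585 -0.0071] 21.925
```

```bash
python3 -m jog '[[[255,0,0.15,0,0],[255,0,0.15,0,0],[255,0,0.15,0,0],[255,0,0.15,0,0],[255,0,0.12,0,0],[255,0,0.05,0,0],[255,0,0,0,0]]]'; python3 -m jog '[[[255,0,0.05,0,0],[255,0,0.05,0,0],[255,0,0,0,0]]]';  python3 look.py scene
```

```text
time: 22.8
eef_pos: [0.63, 0.0555, -0.0071]
ee_rot: [-0.003, 0.755, 0.656, -0.005]
wrist_force: [-11.7, 0.9, 9.3]
width: -0.0002
finger_force: 6.0
time: 23.18
eef_pos: [0.633, 0.0551, -0.007]
ee_rot: [-0.003, 0.755, 0.656, -0.005]
wrist_force: [-11.6, 1.1, 9.2]
width: -0.0004
finger_force: 6.0
[ 0.633   0.0551 -0.0071] 23.225
```

```bash
python3 -m jog '[[[255,0,0.05,0,0],[255,0,0.05,0,0],[255,0,0,0,0]]]'; python3 -m jog '[[[255,0,0.05,0,0],[255,0,0.05,0,0],[255,0,0,0,0]]]'
```

```text
time: 23.6
eef_pos: [0.6346, 0.0549, -0.007]
ee_rot: [-0.003, 0.755, 0.656, -0.006]
wrist_force: [-13.8, 3.0, 12.3]
width: -0.0004
finger_force: 7.7
time: 23.98
eef_pos: [0.6345, 0.0548, -0.007]
ee_rot: [-0.005, 0.755, 0.656, -0.008]
wrist_force: [-21.3, 6.0, 17.4]
width: -0.0001
finger_force: 11.7
```

The force jumped with no further motion, so the block is against the fence. I'll back off and check.

```bash
python3 -m jog '[[[255,0,-0.3,0,0],[255,0,-0.8,0,0],[255,0,-1,-0.5,0],[255,0,-1,-1,0],[255,0,-1,-1,0],[255,0,-1,-1,0],[255,0,-1,-1,0],[255,0,0,0,0],[255,0,0,0,0]]]'
python3 - <<'E'
from h import *
np.set_printoptions(precision=4,suppress=True)
for cam in("top","scene"):
    s=snapshot(cam);cv2.imwrite(f"pics/f_{cam}.png",cv2.resize(s["frame"][120:280,220:420,::-1] if cam=="top" else s["frame"][220:390,210:410,::-1],None,fx=3,fy=3))
    P=cloud(s);f=s["frame"].astype(int)
    m=((P[...,2]>.03)&(P[...,2]<.056)&(P[...,0]>.55)&(P[...,0]<.8)&(abs(P[...,1]-.05)<.12))
    g=(m&(f[...,0]-f[...,2]<22)).astype(np.uint8); g=cv2.morphologyEx(g,cv2.MORPH_OPEN,np.ones((3,3))); 
    n,l,st,c=cv2.connectedComponentsWithStats(g); i=1+st[1:,4].argmax(); print(cam,cv2.minAreaRect(P[l==i][:,:2].astype(np.float32)))
E
```

```text
time: 25.1
eef_pos: [0.4632, 0.0809, 0.1278]
ee_rot: [0.0, 0.755, 0.656, 0.001]
wrist_force: [0.2, -0.6, -0.3]
width: -0.0001
finger_force: 0.0
top ((0.6945071220397949, 0.04885190352797508), (0.15012498199939728, 0.09714596718549728), 82.28050231933594)
scene ((0.6972755789756775, 0.05039794370532036), (0.15022383630275726, 0.0969344824552536), 82.41548919677734)
```

View pics/f_top.png

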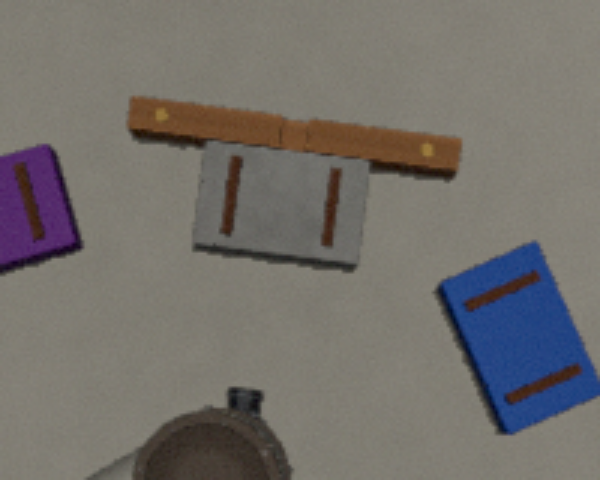

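View pics/f_scene.png

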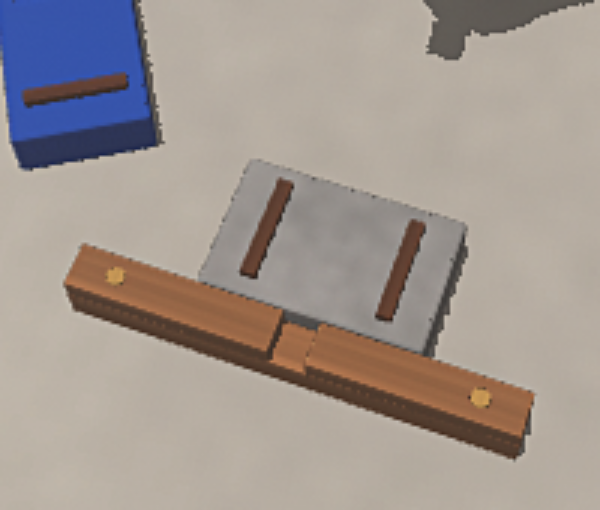

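The pictures show the block flush along the fence. In the top crop its long side runs from (205,142) to (368,160) with the notch at (294,133), and no gap is visible. The measured pose is x -0.047, y +0.003, with about 0.4° of error. I'm handing in.

```bash
python3 -c "
from bench import finish_job
print(finish_job())"
```

```text
the job is handed in; nothing more can be done
None
```

I handed the job in: by the cameras the key rest lies flat against the fence, its middle about 3 mm from the notch and about 0.4° off parallel, after resting about 2° off square and over 50 mm clear, with the hand clear; I did not re-measure the mallet, gauge, polishing stone or key, but the arm never touched them.

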